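Bring the pepper mill round on the turntable

TASK

The cook wants the wooden pepper mill within reach: run your fingertips along the turntable's lugged rim and turn it gently, either way round, until the pepper mill stands squarely at the front of the turntable, nearest the front edge of the worktop, then leave the turntable at rest. Touch only the turntable: do not touch, lift or tip the mills and jars that stand on it, and leave the mug and the canisters beside it where they are.

Things in the scene. Friction and masses are not known exactly. Their poses are not given: they have to be found in the camera images.
- susan: Foot of the kitchen turntable, fixed to the worktop: a dark rubber disc with a bearing, hidden under the tray. Origin on the turning axis at worktop height, axes always parallel to the world's; the front of the turntable is its -x side, nearest the worktop's front edge.
- tray (a joint): Angle of the turntable's tray about the vertical axis through susan, rad, growing counter-clockwise from above; it turns either way, several whole turns. Light bearing friction: about 1 N at the rim turns it, and it stops where it is left. Things on it ride round with it.
- tray_mid (a point): Centre of the tray's floor, 22 mm above the worktop. The tray is a round disc of light wood, 300 mm across, its underside 12 mm above the worktop, with a 7 mm thick lip round its edge whose top is 34 mm above the worktop. This point's x axis turns with the tray.
- lug_mid (a point): Middle of one of twelve equal half-round grip lugs on the outside of the lip, 30 degrees apart: 12 mm in radius, centred 150 mm from the axis (so reaching out to 162 mm), 12 to 34 mm above the worktop. Seen from the axis, this lug points away from the +x direction by the angle of the joint. The hollows between lugs are about 60 mm wide: room for a fingertip pointing down outside the lip.
- pepper_mill_mid (a point): The tall turned wooden pepper mill, 58 mm across and 170 mm high, the tallest thing on the tray and the only wooden one; about 75 mm from the turning axis. This point is on its axis half-way up (z = 0.107 as it stands). Not to be touched.
- salt_mill_mid (a point): Small grey salt mill with a pale domed top, 44 mm across, 90 mm high. Its position shifts from run to run; it stands on the tray, origin of this point half-way up on its axis (z = 0.067 as it stands). Not to be touched.
- spice_a_mid (a point): Glass spice jar with a white cap, 44 mm across, 109 mm high. Its position shifts from run to run; it stands on the tray, origin of this point half-way up on its axis (z = 0.076 as it stands). Not to be touched.
- spice_b_mid (a point): Glass spice jar with a yellow cap, 44 mm across, 100 mm high. Its position shifts from run to run; it stands on the tray, origin of this point half-way up on its axis (z = 0.072 as it stands). Not to be touched.
- spice_c_mid (a point): Glass spice jar with a black cap, 40 mm across, 105 mm high. Its position shifts from run to run; it stands on the tray, origin of this point half-way up on its axis (z = 0.074 as it stands). Not to be touched.
- mug_mid (a point): Bystander: green and white mug, 78 mm across (116 mm with its handle), 101 mm high, loose on the worktop to the right of the turntable; point near its middle, 50 mm up.
- canister_mid (a point): Bystander: the shorter and nearer of two white lidded canisters, 68 mm across, 100 mm high, loose on the worktop to the left of the turntable; point near its middle, 50 mm up.
Things that resemble listed ones, but are neither listed nor needed, are in the scene too. What is shaped like the part that bears spice_a_mid but green or purple is not meant. What is shaped like the part that bears salt_mill_mid but blue is not meant.

How it is judged:
By the outcome, as a careful person would: the job done as asked, in the order asked, and still so for the second after the job is handed in, with the robot touching nothing.
It also fails if it takes over 58 s, if anything falls off the work surface, if the arm or the gripper's body presses on something with over 40 N, if the wrist force passes 120 N, or if a joint passes its speed limit or range.

ROBOT

A 6-joint arm with a two-finger parallel gripper is mounted at the origin on a cart in front of the work surface, level with it; the furniture and walls round the work are solid. World frame = base frame: x ahead of the robot, y to its left, z up, the work surface at z = 0. Lengths are in m, angles in rad, forces in N, time in s.
With the tool pointing down it reaches from about 0.25 to 0.775 m from the base axis. Payload 4 kg.
Tool frame: the origin (TCP) lies at the very end of the fingers, on their centre line; the grasp point (between the pads) lies 19 mm behind it (robot.hold_point_z is the distance from the TCP to the grasp point, in m); z points along the fingers, y is the line along which they close (so a half turn about z gives the same grasp; the last joint's range is limited). The gripper opens to 94 mm and grips with 3 to 60 N. Pads are 16 mm wide; open, the fingers measure 119 mm over their backs; the gripper's body (75 mm by 177 mm) begins 78 mm behind the grasp point.
Start: joints at [1.214, 0.087, 1.371, -0, 1.684, -0.103], TCP at [0.138, 0.532, 0.184] pointing down, gripper open.
Joint ranges: [-3.1, 3.1], [-0.76, 2.03], [0.27, 2.55], [-1.08, 4.22], [0.17, 2.65], [-2.57, 2.57]. Speed limits (rad/s): [2.79, 2.79, 3.14, 3.14, 3.14, 3.14].

INTERFACE

Orientations are given as [roll, pitch, yaw] about the fixed x, y, z axes, in that order (R = Rz(yaw) Ry(pitch) Rx(roll)).
In Python, from bench import robot gives the robot as it stands.
- The arm moves only by the tool carry_out, never from a script. Its argument "steps" is a list of rows, each a list of 3 entries, a list of its own where there are three numbers: the shift along the tool's x, y, z in m, then the turn about the tool's z in units of 10 degrees (1.0 is 10 degrees), then the closure, from -1 (fully open) to 1 (shut). In form: [[[tx, ty, tz], roll, jaw], ...]. A call has 1 to 10 rows; each row is the pose to reach, as a shift and turn from the pose commanded when the call began, along the tool's axes at that moment; what a row does not reach only later rows make up. A row lasts 1/8 s, in which the tool goes at most 62.5 mm and 10.7 degrees, less where a joint would pass 70% of its speed; a pose out of reach is approached as far as the arm can. A call with a gripper value outside its range is refused whole. The fingers move at their own pace and stop on an object; the grip force is fixed at half the most. Time passes only in rows, so rows that repeat a pose let the fingers close. It gives the time, the measured TCP pose, the force, the opening and the grip force at its end, in the units of the state.
- robot.get_obs(): the state, without advancing time (a new reading comes with each control period).
- robot.snapshot(name): name is "scene" or "side" or "wrist"; returns a dict with "image" (480x640x3 uint8, red, green, blue), "z_map" (480x640 float32, m along the optical axis (not along the pixel's ray), 0 where there is no reading), "mtx" (3x3 intrinsics, pixels), "R" (3x3) and "t" (3): a world point X has camera coordinates R X + t. Camera axes: x right, y down, z forward; pixel columns grow to the right and rows downward; lengths in m; the calibration is good to about 2 mm. A picture is of the moment at which its call begins.
- robot.close_job(): hands the job in; it is judged then, once.
The state is a dict: "time": time; "joint_positions": joint angles; "qvel": joint speeds; "joint_torque": joint torques, N m; "tool_pos": TCP position; "ee_rot": TCP orientation; "wrist_force": force on the tool from outside, world axes, zero at the start; "wrist_torque": the same for the moment, N m; "width": finger opening in m; "finger_force": force on a finger pad.
Only numpy, scipy, OpenCV 4.12 (cv2) and the standard library are available. Lean on these libraries where they do the work, as an engineer would, in place of code of your own. Each camera call takes 0.05 s, during which the arm holds its last target. There are 200 camera calls.

## Working session

There is one attempt and no reset: what is moved stays moved. The work goes in short steps, Python scripts to look and compute and a tool call to move; the robot and the scene stay as the last step left them, time stands still between calls to the robot, and variables do not carry over. Pictures are saved under pics/ and viewed, at most 10 in all, crops included, and the job is handed in when it is done.

Besides the shell and the picture viewer there is one more tool, called by a JSON object that holds its "op" and its "data". carry_out: Moves the arm, as the interface text tells. Its arguments: {"type":"object","properties":{"steps":{"type":"array","items":{"type":"array"}}},"required":["steps"]}

```bash
mkdir -p pics
cat > h.py <<'E'
from bench import robot
import numpy as np, cv2
def save(s,n): cv2.imwrite('pics/'+n,s['image'][:,:,::-1])
def cloud(s):
    z=s['z_map'];v,u=np.indices(z.shape);K=s['mtx']
    p=np.stack([(u-K[0,2])/K[0,0]*z,(v-K[1,2])/K[1,1]*z,z],-1)
    w=(p-s['t'])@s['R'];w[z==0]=np.nan
    return w
E
python3 - <<'E'
from h import *
o=robot.get_obs();print({k:np.round(v,3) for k,v in o.items()})
for n in('scene','side'):
    s=robot.snapshot(n);save(s,n+'0.png');np.savez(n+'0.npz',**s);print(n,-s['R'].T@s['t'],s['R'][2])
E
```

```text
{'time': np.float64(0.0), 'joint_positions': array([ 1.214,  0.088,  1.372, -0.   ,  1.684, -0.103]), 'qvel': array([-0.001, -0.   , -0.001,  0.   , -0.001, -0.001]), 'joint_torque': array([-0.0000e+00, -3.4018e+01, -3.0243e+01,  7.2000e-02,  3.3000e-02,
       -0.0000e+00]), 'tool_pos': array([0.138, 0.532, 0.183]), 'ee_rot': array([-3.139, -0.   ,  2.888]), 'wrist_force': array([ 0.105, -0.32 ,  0.28 ]), 'wrist_torque': array([-0.039, -0.011, -0.035]), 'finger_force': np.float64(0.0), 'width': np.float64(0.094)}
scene [-0.12690952 -0.67702113  0.59351935] [ 0.64502696  0.60475213 -0.46713498]
side [-0.58672311 -0.21358646  1.16274919] [ 0.72858853  0.13684117 -0.67114324]
```

View pics/scene0.png

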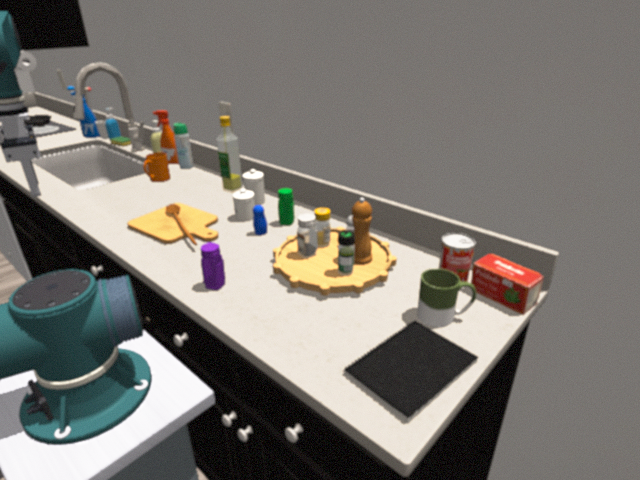

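View pics/side0.png

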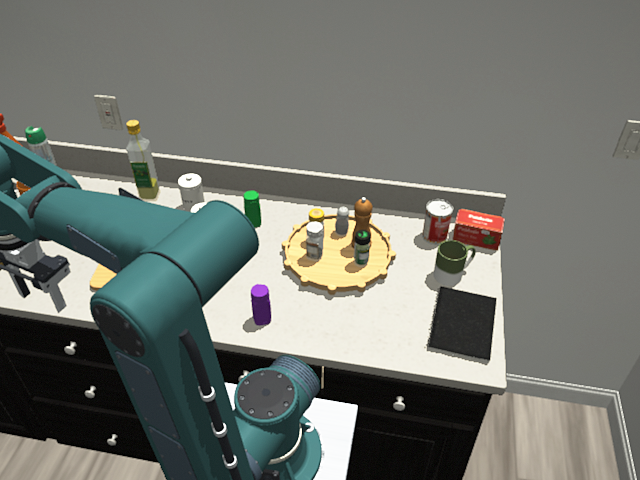

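Scene: the turntable is centred near (334,258). The wooden pepper mill is at (362,230), and it is the only wooden mill. The black-cap jar is at (346,250), white-cap (307,235), yellow-cap (322,222) and grey salt mill (352,225). The lookalikes are the blue mill (259,220), green jar (286,206) and purple jar (213,267). The mug is at (438,298), and the canisters are at (244,205) and (253,185).

Run:
```python
from h import *
from scipy.optimize import least_squares
for n in('scene','side'):
    s=dict(np.load(n+'0.npz'));w=cloud(s);hsv=cv2.cvtColor(s['image'],cv2.COLOR_RGB2HSV)
    H,S,V=[hsv[...,i].astype(int) for i in range(3)]
    wood=(H>8)&(H<28)&(S>90)
    reg=wood&(w[...,0]>.3)&(w[...,0]<.85)&(w[...,1]<.05)&(w[...,1]>-.5)
    lip=reg&(w[...,2]>.028)&(w[...,2]<.040)
    p=w[lip][:,:2]
    f=least_squares(lambda c:np.hypot(*(p-c[:2]).T)-c[2],[*np.median(p,0),.15],loss='soft_l1',f_scale=.004)
    c=f.x;print(n,'lip',lip.sum(),c)
    mill=reg&(w[...,2]>.09)&(w[...,2]<.2);q=w[mill];print('mill',mill.sum(),np.median(q,0),q.min(0),q.max(0))
    top=q[q[:,2]>.17];print('top',top.mean(0))
    r=p-c[:2];rr=np.hypot(*r.T);a=np.degrees(np.arctan2(r[:,1],r[:,0]));o=rr>.155
    print('lug phase',np.degrees(np.angle(np.exp(12j*np.radians(a[o])).mean()))/12,o.sum(),np.percentile(rr,[5,50,95]))
    # heights of all things near
    for nm,(x0,x1,y0,y1) in {}.items():pass
    ob=(w[...,2]>.05)&(w[...,2]<.25)&(w[...,0]>.25)&(w[...,0]<.85)&(w[...,1]<.2)
    k,l,st,ce=cv2.connectedComponentsWithStats(ob.astype(np.uint8))
    for i in range(1,k):
        if st[i,4]>60:
            b=w[l==i];print(np.round(ce[i]),st[i,4],np.round(b.min(0),3),np.round(b.max(0),3))
s=dict(np.load('scene0.npz'));cv2.imwrite('pics/crop0.png',cv2.resize(s['image'][180:310,260:410,::-1],None,fx=5,fy=4.6,interpolation=2)[:600])
```

```text
scene lip 973 [ 0.6098119  -0.03957637  0.1432292 ]
mill 926 [ 0.63716584 -0.10153069  0.12517789] [ 0.55954865 -0.39647713  0.09022562] [0.73821765 0.04913533 0.18225575]
top [ 0.64405844 -0.09896325  0.17654524]
lug phase 3.4371603864864952 66 [0.06696685 0.143197   0.15573261]
[355. 234.] 1610 [ 0.558 -0.126  0.05 ] [0.85  0.066 0.193]
[313. 228.] 1107 [0.556 0.001 0.05 ] [0.671 0.055 0.135]
[448. 272.] 2657 [ 0.554 -0.408  0.05 ] [ 0.85  -0.214  0.112]
[211. 258.] 612 [0.325 0.088 0.05 ] [0.375 0.137 0.113]
[508. 274.] 1698 [ 0.722 -0.489  0.05 ] [ 0.85  -0.349  0.081]
side lip 524 [ 0.60904393 -0.035816    0.14429789]
mill 648 [ 0.6355579  -0.09052711  0.12913288] [ 0.55069382 -0.36899467  0.09005148] [0.75148132 0.04998159 0.1857971 ]
top [ 0.64164624 -0.09484598  0.17672379]
lug phase 3.85757628339967 53 [0.06179449 0.1445146  0.15689702]
[362. 228.] 965 [ 0.553 -0.125  0.05 ] [ 0.664 -0.07   0.196]
[438. 214.] 761 [ 0.711 -0.338  0.05 ] [ 0.85  -0.264  0.115]
[342. 218.] 278 [ 0.669 -0.053  0.051] [ 0.708 -0.011  0.115]
[315. 231.] 753 [0.55  0.002 0.05 ] [0.67  0.056 0.139]
[480. 223.] 1018 [ 0.719 -0.489  0.05 ] [ 0.806 -0.35   0.084]
[453. 256.] 887 [ 0.551 -0.407  0.05 ] [ 0.641 -0.303  0.107]
[260. 298.] 491 [0.322 0.09  0.05 ] [0.373 0.136 0.116]
```

View pics/crop0.png

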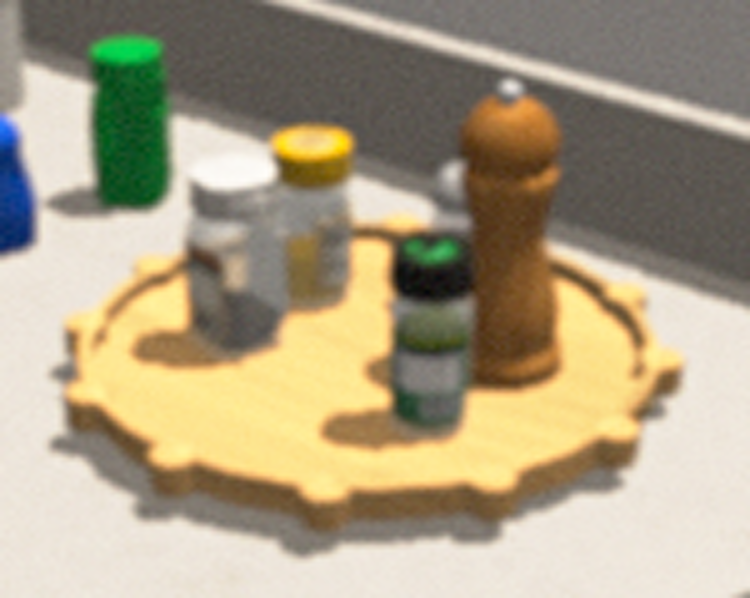

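```bash
cat >> h.py <<'E'
def ray(s,u,v,z):
    d=s['R'].T@np.linalg.inv(s['mtx'])@[u,v,1];o=-s['R'].T@s['t'];return o+d*(z-o[2])/d[2]
def rel(x,y,z,yaw,base=None):
    o=robot.get_obs();p=o['tool_pos'] if base is None else base[:3];a=o['ee_rot'][2] if base is None else base[3]
    d=np.array([x,y,z])-p
    X=np.array([np.cos(a),np.sin(a),0]);Y=np.array([np.sin(a),-np.cos(a),0])
    return np.round([d@X,d@Y,-d[2],np.degrees((a-yaw+np.pi)%(2*np.pi)-np.pi)/10],4)
E
python3 - <<'E'
from h import *
C=np.array([.6095,-.038])
for n,u,v in(('scene',362,199.5),('side',363.5,200)):
    s=dict(np.load(n+'0.npz'));q=ray(s,u,v,.190);d=q[:2]-C;print(n,q,np.hypot(*d),np.degrees(np.arctan2(d[1],d[0])))
    w=cloud(s);m=(w[...,2]>.05)&(np.hypot(w[...,0]-C[0],w[...,1]-C[1])<.16)
    r=np.hypot(w[...,0]-C[0],w[...,1]-C[1])[m];print('obj r max',np.percentile(r,[90,98,100]))
print(rel(.138,.532,.34,2.888),rel(.579,-.198,.34,np.radians(88.5)))
E
```

```text
scene [ 0.64720038 -0.09631873  0.19      ] 0.06944345468200945 -57.119185413912625
obj r max [0.09069825 0.09401578 0.1059448 ]
side [ 0.64171885 -0.0940509   0.19      ] 0.06465104490613079 -60.10909891401591
obj r max [0.0909569  0.09503463 0.10580824]
[-1.000e-04  1.000e-04 -1.571e-01 -9.000e-04] [-0.6102 -0.5958 -0.1571  7.6961]
```

{"op": "carry_out", "data": {"steps": [[[0,0,-0.06],0,1],[[0,0,-0.12],0,1],[[0,0,-0.16],0,1],[[-0.04,-0.04,-0.16],0.6,1],[[-0.08,-0.08,-0.16],1.2,1],[[-0.12,-0.117,-0.16],1.8,1],[[-0.16,-0.156,-0.16],2.4,1],[[-0.2,-0.195,-0.16],3.0,1],[[-0.24,-0.234,-0.16],3.6,1],[[-0.28,-0.273,-0.16],4.2,1]]}}

```text
time: 1.35
tool_pos: [0.341, 0.1962, 0.3436]
ee_rot: [-3.141, -0.0, 2.152]
wrist_force: [0.8, 0.2, 0.3]
width: 0.0008
finger_force: 0.0
```

```bash
python3 -c "
from h import *
print(rel(.579,-.198,.34,np.radians(88.5)))"
```

```text
[-0.4601 -0.0173  0.0036  3.4776]
```

{"op": "carry_out", "data": {"steps": [[[-0.05,-0.002,0],0.4,1],[[-0.1,-0.004,0],0.8,1],[[-0.15,-0.006,0],1.2,1],[[-0.2,-0.008,0],1.6,1],[[-0.25,-0.01,0],2.0,1],[[-0.3,-0.012,0],2.4,1],[[-0.35,-0.014,0],2.8,1],[[-0.4,-0.016,0],3.2,1],[[-0.45,-0.017,0],3.48,1],[[-0.46,-0.017,0],3.48,1]]}}

```text
time: 2.6
tool_pos: [0.5806, -0.1978, 0.3407]
ee_rot: [-3.137, -0.002, 1.544]
wrist_force: [0.3, -0.3, 0.2]
width: 0.0006
finger_force: 0.0
```

Run:
```python
from h import *
o=robot.get_obs();print(o['tool_pos'],np.degrees(o['ee_rot']),o['joint_positions'])
s=robot.snapshot('wrist');save(s,'wrist1.png');np.savez('wrist1.npz',**s)
w=cloud(s)
from scipy.optimize import least_squares
hsv=cv2.cvtColor(s['image'],cv2.COLOR_RGB2HSV);H,S=hsv[...,0].astype(int),hsv[...,1]
m=(H>8)&(H<28)&(S>90)&(w[...,2]>.029)&(w[...,2]<.039)&(w[...,0]>.3)
p=w[m][:,:2];f=least_squares(lambda c:np.hypot(*(p-c[:2]).T)-c[2],[.61,-.038,.146],loss='soft_l1',f_scale=.003);print(m.sum(),f.x)
p=p-f.x[:2];r=np.hypot(*p.T);a=np.degrees(np.arctan2(p[:,1],p[:,0]))%360;o=r>.154;print(o.sum(),np.histogram(a[o],np.arange(0,361,6))[0])
```

```text
[ 0.58062169 -0.19780124  0.34073148] [-1.79736842e+02 -1.00766670e-01  8.84909010e+01] [-4.20660065e-01  2.68030599e-01  8.51605118e-01 -1.56839183e-04
  2.02687310e+00 -3.94394088e-01]
4624 [ 0.61319354 -0.03558409  0.14604031]
561 [80  8  0  0  0  0  0  0  0  0  0  0  0  0  0  0  0  0  0  0  0  0  0  0
  0  0  0  0  0  1 76 10  0  0  1 70  9  0  0  1 64  8  0  0  0 67  8  0
  4  1 66  7  0  0  2 71  6  0  0  1]
```

View pics/wrist1.png

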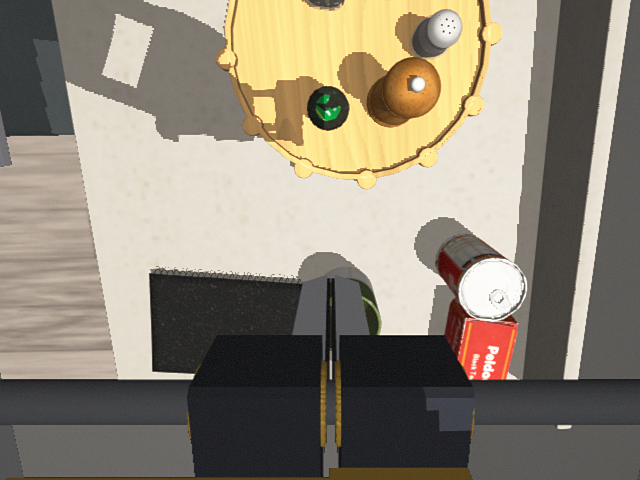

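Wrist view: the tray rim is clear. The pepper mill's knob is at (418,84), with lugs at (303,170) and (366,180), and the hollow between them faces the fingers. Rim fit: centre (0.613,-0.036), lugs at 3.5°+30k. Descending into the hollow.

{"op": "carry_out", "data": {"steps": [[[0,0,0.06],0,1],[[0,0,0.12],0,1],[[0,0,0.18],0,1],[[0,0,0.22],0,1],[[0,0,0.25],0,1],[[0,0,0.28],0,1],[[0,0,0.3],0,1],[[0,0,0.315],0,1],[[0,0,0.322],0,1],[[0,0,0.322],0,1]]}}

```text
time: 3.9
tool_pos: [0.58, -0.1949, 0.0222]
ee_rot: [3.141, -0.0, 1.548]
wrist_force: [0.4, -1.1, 0.2]
width: 0.0005
finger_force: 0.0
```

```bash
cat >> h.py <<'E'
C=np.array([.6132,-.0356])
def arc(phis,R=.163,off=10):
    o=robot.get_obs();b=[*o['tool_pos'],o['ee_rot'][2]]
    print(np.round(b,4),'phi',np.degrees(np.arctan2(b[1]-C[1],b[0]-C[0]))%360,'r',np.hypot(*(b[:2]-C)),'yaw',np.degrees(b[3]),'F',o['wrist_force'])
    for f in phis:
        a=np.radians(f);print(f,rel(C[0]+R*np.cos(a),C[1]+R*np.sin(a),.018,np.radians(f-180+off),b).tolist())
E
python3 - <<'E'
from h import *
s=dict(np.load('wrist1.npz'));q=ray(s,418,84,.19);d=q[:2]-C;print(q,np.hypot(*d),np.degrees(np.arctan2(d[1],d[0])))
arc(range(256,226,-3))
E
```

```text
[ 0.65121537 -0.09264884  0.19      ] 0.06855463782656455 -56.32188804985943
[ 0.58   -0.1949  0.0222  1.5479] phi 258.2400041467787 r 0.16275196661785113 yaw 88.68820789999761 F [ 0.38862488 -1.06433807  0.20143587]
256 [0.001, -0.0063, 0.0042, 0.2688]
253 [0.0031, -0.0146, 0.0042, 0.5688]
250 [0.0056, -0.0227, 0.0042, 0.8688]
247 [0.0086, -0.0307, 0.0042, 1.1688]
244 [0.012, -0.0386, 0.0042, 1.4688]
241 [0.0157, -0.0462, 0.0042, 1.7688]
238 [0.0199, -0.0537, 0.0042, 2.0688]
235 [0.0244, -0.0609, 0.0042, 2.3688]
232 [0.0293, -0.0679, 0.0042, 2.6688]
229 [0.0346, -0.0746, 0.0042, 2.9688]
```

{"op": "carry_out", "data": {"steps": [[[0.001,-0.006,0.003],0.27,1],[[0.002,-0.01,0.004],0.42,1],[[0.003,-0.0145,0.004],0.57,1],[[0.004,-0.0185,0.004],0.72,1],[[0.0056,-0.0227,0.004],0.87,1],[[0.007,-0.0267,0.004],1.02,1],[[0.0086,-0.0307,0.004],1.17,1],[[0.0103,-0.0347,0.004],1.32,1],[[0.012,-0.0386,0.004],1.47,1],[[0.0138,-0.0424,0.004],1.62,1]]}}

```text
time: 5.15
tool_pos: [0.5377, -0.1804, 0.0179]
ee_rot: [-3.142, -0.0, 1.263]
wrist_force: [0.3, 1.3, 0.2]
width: 0.0005
finger_force: 0.0
```

Run:
```python
from h import *
arc([240,237,234,231,228,225,222,219,216,213])
s=robot.snapshot('scene');save(s,'s2.png');cv2.imwrite('pics/s2c.png',cv2.resize(s['image'][160:340,230:480,::-1],None,fx=3,fy=3))
```

```text
[ 0.5377 -0.1804  0.0179  1.2628] phi 242.45611315274277 r 0.16328179264550186 yaw 72.35414156172236 F [0.34267019 1.31132223 0.16682242]
240 [0.0016, -0.0068, -0.0001, 0.2354]
237 [0.0037, -0.0151, -0.0001, 0.5354]
234 [0.0061, -0.0233, -0.0001, 0.8354]
231 [0.009, -0.0313, -0.0001, 1.1354]
228 [0.0124, -0.0391, -0.0001, 1.4354]
225 [0.0161, -0.0468, -0.0001, 1.7354]
222 [0.0202, -0.0543, -0.0001, 2.0354]
219 [0.0247, -0.0616, -0.0001, 2.3354]
216 [0.0296, -0.0686, -0.0001, 2.6354]
213 [0.0348, -0.0753, -0.0001, 2.9354]
```

View pics/s2c.png

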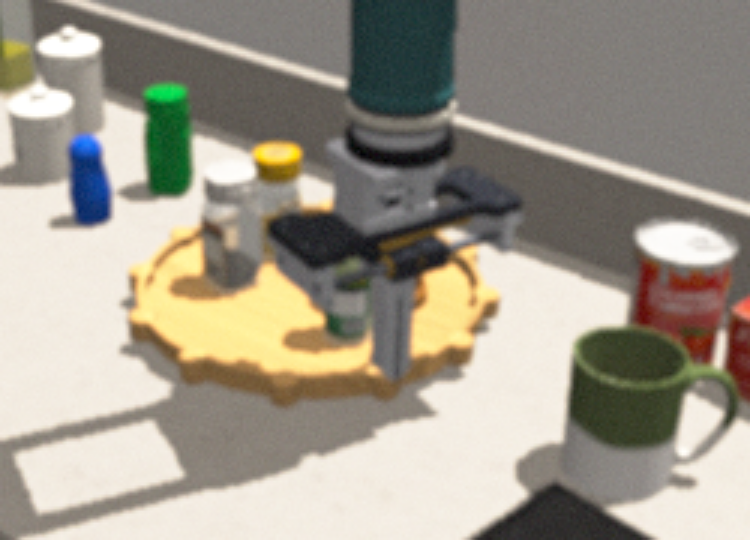

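The crop shows the finger at (395,360), outside the lip in the hollow. The gripper body is clear of the jars and its long side lies along the rim. Continuing the arc.

{"op": "carry_out", "data": {"steps": [[[0.001,-0.005,0],0.17,1],[[0.0023,-0.0096,0],0.33,1],[[0.0037,-0.0151,0],0.535,1],[[0.0061,-0.0233,0],0.835,1],[[0.009,-0.0313,0],1.135,1],[[0.0124,-0.0391,0],1.435,1],[[0.0161,-0.0468,0],1.735,1],[[0.0202,-0.0543,0],2.035,1],[[0.0247,-0.0616,0],2.335,1],[[0.0296,-0.0686,0],2.635,1]]}}

```text
time: 6.45
tool_pos: [0.4811, -0.1313, 0.018]
ee_rot: [3.142, -0.0, 0.802]
wrist_force: [0.3, 0.0, -0.4]
width: 0.0005
finger_force: 0.0
```

Run:
```python
from h import *
arc([214,211,208,205,202,199,196,193,190,187])
```

```text
[ 0.4811 -0.1313  0.018   0.8018] phi 215.9048334473196 r 0.16314042250749622 yaw 45.93965848823993 F [ 0.2753564   0.02073746 -0.3912834 ]
214 [0.0012, -0.0053, -0.0, 0.194]
211 [0.0032, -0.0136, -0.0, 0.494]
208 [0.0056, -0.0218, -0.0, 0.794]
205 [0.0084, -0.0298, -0.0, 1.094]
202 [0.0117, -0.0377, -0.0, 1.394]
199 [0.0153, -0.0454, -0.0, 1.694]
196 [0.0194, -0.0529, -0.0, 1.994]
193 [0.0238, -0.0602, -0.0, 2.294]
190 [0.0287, -0.0672, -0.0, 2.594]
187 [0.0339, -0.074, -0.0, 2.894]
```

{"op": "carry_out", "data": {"steps": [[[0.0012,-0.0053,0],0.19,1],[[0.0032,-0.0136,0],0.49,1],[[0.0056,-0.0218,0],0.79,1],[[0.0084,-0.0298,0],1.09,1],[[0.0117,-0.0377,0],1.39,1],[[0.0153,-0.0454,0],1.69,1],[[0.0194,-0.0529,0],1.99,1],[[0.0238,-0.0602,0],2.29,1],[[0.0287,-0.0672,0],2.59,1],[[0.0339,-0.074,0],2.89,1]]}}

```text
time: 7.7
tool_pos: [0.4513, -0.0555, 0.018]
ee_rot: [-3.142, -0.0, 0.297]
wrist_force: [-0.8, 0.2, 0.2]
width: 0.0008
finger_force: 0.0
```

Run:
```python
from h import *
arc([185,182,179,176,173,170,167,164,161,158])
s=robot.snapshot('scene');cv2.imwrite('pics/s3c.png',cv2.resize(s['image'][160:340,230:480,::-1],None,fx=3,fy=3))
```

```text
[ 0.4513 -0.0555  0.018   0.2974] phi 187.00249727082996 r 0.16310081889947756 yaw 17.041365374701197 F [-0.82215235  0.20868926  0.19799923]
185 [0.0012, -0.0056, -0.0, 0.2041]
182 [0.0032, -0.0139, -0.0, 0.5041]
179 [0.0056, -0.0221, -0.0, 0.8041]
176 [0.0085, -0.0301, -0.0, 1.1041]
173 [0.0117, -0.038, -0.0, 1.4041]
170 [0.0154, -0.0457, -0.0, 1.7041]
167 [0.0195, -0.0532, -0.0, 2.0041]
164 [0.024, -0.0604, -0.0, 2.3041]
161 [0.0288, -0.0675, -0.0, 2.6041]
158 [0.034, -0.0742, -0.0, 2.9041]
```

View pics/s3c.png

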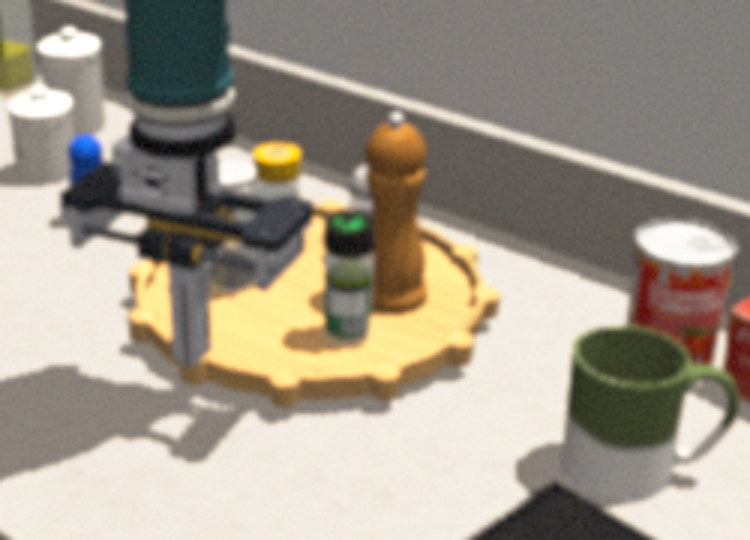

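The tray has not turned: the mill is still at the back right, so the fingertip slid past the lugs outside them. I'll probe inward in a hollow (φ≈198°) to find the lip's true radius.

Run:
```python
from h import *
arc([190,194,198.5],R=.166)
for R in (.161,.157,.153,.150): arc([198.5],R=R)
```

```text
[ 0.4512 -0.0546  0.018   0.2971] phi 186.68703802853872 r 0.1631561204147936 yaw 17.02186711452717 F [-0.51049326  1.00801299  0.00164725]
190 [-0.0042, 0.009, -0.0, -0.2978]
194 [-0.0053, 0.0205, -0.0, -0.6978]
198.5 [-0.0054, 0.0336, -0.0, -1.1478]
[ 0.4512 -0.0546  0.018   0.2971] phi 186.68703802853872 r 0.1631561204147936 yaw 17.02186711452717 F [-0.51049326  1.00801299  0.00164725]
198.5 [-0.0004, 0.0334, -0.0, -1.1478]
[ 0.4512 -0.0546  0.018   0.2971] phi 186.68703802853872 r 0.1631561204147936 yaw 17.02186711452717 F [-0.51049326  1.00801299  0.00164725]
198.5 [0.0036, 0.0333, -0.0, -1.1478]
[ 0.4512 -0.0546  0.018   0.2971] phi 186.68703802853872 r 0.1631561204147936 yaw 17.02186711452717 F [-0.51049326  1.00801299  0.00164725]
198.5 [0.0076, 0.0332, -0.0, -1.1478]
[ 0.4512 -0.0546  0.018   0.2971] phi 186.68703802853872 r 0.1631561204147936 yaw 17.02186711452717 F [-0.51049326  1.00801299  0.00164725]
198.5 [0.0106, 0.0331, -0.0, -1.1478]
```

{"op": "carry_out", "data": {"steps": [[[-0.0042,0.009,0],-0.3,1],[[-0.0053,0.0205,0],-0.7,1],[[-0.0054,0.0335,0],-1.15,1],[[-0.0004,0.0335,0],-1.15,1],[[0.0016,0.0335,0],-1.15,1],[[0.0036,0.0333,0],-1.15,1],[[0.0036,0.0333,0],-1.15,1]]}}

```text
time: 8.62
tool_pos: [0.465, -0.0862, 0.0179]
ee_rot: [-3.141, 0.0, 0.501]
wrist_force: [-0.1, 0.2, 0.3]
width: 0.0005
finger_force: 0.0
```

{"op": "carry_out", "data": {"steps": [[[0.001,0,0],0,1],[[0.002,0,0],0,1],[[0.002,0,0],0,1]]}}

```text
time: 9.0
tool_pos: [0.4667, -0.0856, 0.018]
ee_rot: [-3.142, -0.0, 0.501]
wrist_force: [0.1, -0.1, 0.1]
width: 0.0006
finger_force: 0.0
```

Run:
```python
from h import *
arc([])
s=robot.snapshot('scene');cv2.imwrite('pics/s4c.png',cv2.resize(s['image'][210:310,240:380,::-1],None,fx=5.5,fy=5.5,interpolation=2))
```

```text
[ 0.4667 -0.0856  0.018   0.5011] phi 198.84538131578475 r 0.15475077320160951 yaw 28.710371831043112 F [ 0.07558257 -0.14306154  0.08699779]
```

View pics/s4c.png

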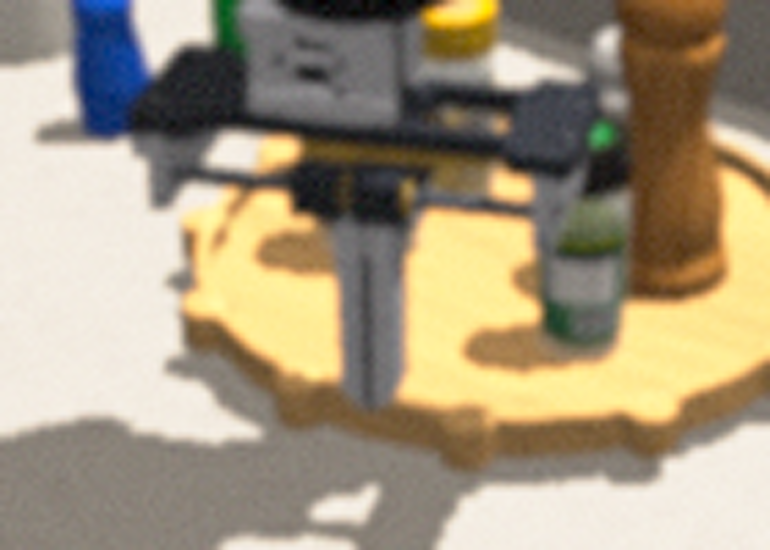

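No contact at r=0.155, so the fingertip is slimmer radially than assumed and now sits between the lugs at crop (290,400) and (470,430). I'll stroke clockwise from here at r=0.154.

Run:
```python
from h import *
arc([197,195,193,191,189,187,185,183,181,179],R=.154)
```

```text
[ 0.4667 -0.0856  0.018   0.5011] phi 198.8555008480085 r 0.1547886349944686 yaw 28.708484045462512 F [ 0.41283753  0.02604315 -0.64574083]
197 [0.0017, -0.0048, -0.0, 0.1708]
195 [0.0029, -0.01, -0.0, 0.3708]
193 [0.0043, -0.0152, -0.0, 0.5708]
191 [0.0058, -0.0204, -0.0, 0.7708]
189 [0.0075, -0.0254, -0.0, 0.9708]
187 [0.0094, -0.0305, -0.0, 1.1708]
185 [0.0115, -0.0354, -0.0, 1.3708]
183 [0.0137, -0.0403, -0.0, 1.5708]
181 [0.0162, -0.0451, -0.0, 1.7708]
179 [0.0187, -0.0498, -0.0, 1.9708]
```

{"op": "carry_out", "data": {"steps": [[[0.0017,-0.0048,0],0.17,1],[[0.0029,-0.01,0],0.37,1],[[0.0043,-0.0152,0],0.57,1],[[0.0058,-0.0204,0],0.77,1],[[0.0075,-0.0254,0],0.97,1],[[0.0094,-0.0305,0],1.17,1],[[0.0115,-0.0354,0],1.37,1],[[0.0137,-0.0403,0],1.57,1],[[0.0162,-0.0451,0],1.77,1],[[0.0187,-0.0498,0],1.97,1]]}}

```text
time: 10.3
tool_pos: [0.4591, -0.0329, 0.018]
ee_rot: [-3.142, -0.0, 0.156]
wrist_force: [0.2, -0.5, 0.2]
width: 0.0003
finger_force: 0.0
```

```bash
cat >> h.py <<'E'
def mill():
    for n in('scene','side'):
        s=robot.snapshot(n);w=cloud(s);hsv=cv2.cvtColor(s['image'],cv2.COLOR_RGB2HSV);H,S=hsv[...,0].astype(int),hsv[...,1]
        m=(H>4)&(H<20)&(S>110)&(w[...,2]>.1)&(w[...,2]<.19)&(np.hypot(w[...,0]-C[0],w[...,1]-C[1])<.13)
        if m.sum()<40: print(n,'hidden',m.sum());continue
        q=np.median(w[m],0)[:2];v=q-(-s['R'].T@s['t'])[:2];q=q+v/np.hypot(*v)*.017;d=q-C
        print(n,m.sum(),q,np.hypot(*d),'ang',np.degrees(np.arctan2(d[1],d[0])))
    return s
E
python3 - <<'E'
from h import *
mill();arc([177,174,171,168,165,162,159,156,153,150],R=.154)
E
```

```text
scene 587 [ 0.65091627 -0.09291123] 0.06860826352516657 ang -56.651255541897946
side 436 [ 0.65272665 -0.09306573] 0.0697471613290944 ang -55.47864610124507
[ 0.4591 -0.0327  0.018   0.1578] phi 178.90810652945524 r 0.1541153045284641 yaw 9.041141010781043 F [ 1.79244637 -0.54230814 -0.6229374 ]
177 [0.0011, -0.005, -0.0, 0.2041]
174 [0.003, -0.0129, -0.0, 0.5041]
171 [0.0053, -0.0206, -0.0, 0.8041]
168 [0.008, -0.0282, -0.0, 1.1041]
165 [0.0111, -0.0356, -0.0, 1.4041]
162 [0.0145, -0.0429, -0.0, 1.7041]
159 [0.0184, -0.05, -0.0, 2.0041]
156 [0.0226, -0.0569, -0.0, 2.3041]
153 [0.0272, -0.0635, -0.0, 2.6041]
150 [0.0321, -0.0699, -0.0, 2.9041]
```

Still no turn: the mill stays at -56°, yet the tip has passed the lug. I need a closer look at where the tip is.

Run:
```python
from h import *
o=robot.get_obs();P=o['tool_pos'];ims=[]
for n in('scene','side'):
    s=robot.snapshot(n);np.savez(n+'5.npz',**s)
    c=s['mtx']@(s['R']@P+s['t']);u,v=c[:2]/c[2];print(n,u,v)
    u0,v0=int(u)-35,int(v)-50
    ims.append(cv2.resize(s['image'][v0:v0+80,u0:u0+75,::-1],(395,420),interpolation=2))
    w=cloud(s)
    print('lip front z/x at y=-.033+-:')
    m=(np.abs(w[...,1]+.0)<.015)&(w[...,0]>.42)&(w[...,0]<.52)
    q=w[m];q=q[np.argsort(q[:,0])]
    for a in np.arange(.43,.52,.006):
        k=(q[:,0]>=a)&(q[:,0]<a+.006)
        if k.sum():print(round(a,3),k.sum(),np.round(np.percentile(q[k,2],[10,50,90]),3))
cv2.imwrite('pics/c5.png',np.hstack(ims))
```

```text
scene 289.6113760009917 282.8305517913332
lip front z/x at y=-.033+-:
0.43 127 [0.002 0.184 0.285]
0.436 88 [0.001 0.198 0.435]
0.442 37 [0.    0.195 0.437]
0.448 30 [0.    0.002 0.435]
0.454 30 [0.    0.003 0.436]
0.46 34 [-0.     0.012  0.433]
0.466 56 [0.001 0.022 0.431]
0.472 35 [0.001 0.021 0.432]
0.478 10 [0.001 0.002 0.429]
0.484 4 [0.427 0.427 0.428]
0.49 2 [0.063 0.223 0.384]
0.496 1 [0.021 0.021 0.021]
0.502 5 [0.022 0.023 0.024]
0.508 6 [0.022 0.023 0.024]
0.514 11 [0.022 0.023 0.024]
side 327.4699055245435 290.7842632577582
lip front z/x at y=-.033+-:
0.43 235 [0.154 0.229 0.415]
0.436 127 [0.001 0.242 0.422]
0.442 87 [-0.     0.415  0.426]
0.448 62 [0.    0.423 0.431]
0.454 61 [-0.002  0.421  0.431]
0.46 47 [-0.001  0.179  0.432]
0.466 81 [-0.002  0.024  0.43 ]
0.472 67 [-0.001  0.03   0.429]
0.478 24 [-0.002  0.03   0.43 ]
0.484 18 [0.015 0.025 0.429]
0.49 16 [0.019 0.023 0.029]
0.496 22 [0.018 0.022 0.025]
0.502 14 [0.021 0.023 0.025]
0.508 18 [0.02  0.022 0.026]
0.514 14 [-0.454  0.021  0.024]
```

View pics/c5.png

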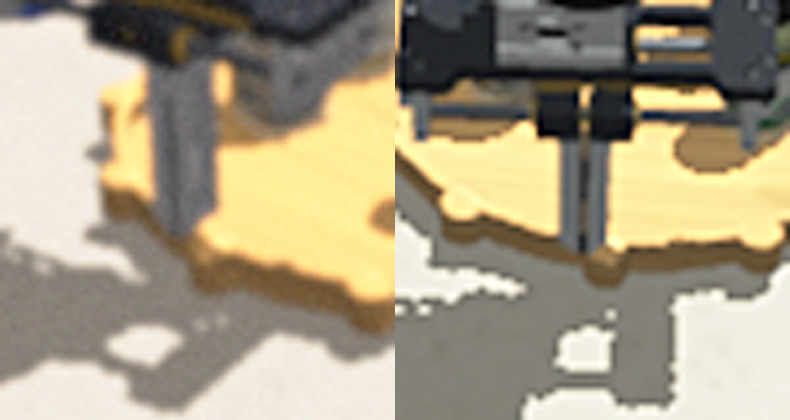

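The tip appears to end about at the lip's top edge, higher than the TCP reading implies. I'll measure the finger's lower end from depth.

Run:
```python
from h import *
o=robot.get_obs();P=o['tool_pos'];print(P,o['ee_rot'],o['wrist_force'],o['joint_positions'])
for n in('scene','side'):
    s=dict(np.load(n+'5.npz'));w=cloud(s);hsv=cv2.cvtColor(s['image'],cv2.COLOR_RGB2HSV)
    g=(hsv[...,1]<75)&(hsv[...,2]<190)&(np.hypot(w[...,0]-P[0],w[...,1]-P[1])<.03)&(w[...,2]>.012)&(w[...,2]<.08)
    v,u=np.nonzero(g);q=w[g];print(n,len(q))
    for r in np.unique(v)[::-1][:9]:
        k=v==r;print(r,u[k].min(),u[k].max(),np.round(np.median(q[k],0),4),np.round(q[k,:2].min(0),3),np.round(q[k,:2].max(0),3))
```

```text
[ 0.45914883 -0.03307332  0.01797011] [ 3.14154116e+00 -1.74829108e-06  1.57899032e-01] [-0.72627897  0.29838653 -0.4267372 ] [-1.95133682e-01 -1.57974027e-02  1.81540248e+00 -4.89928982e-05
  1.34196813e+00  1.21777473e+00]
scene 142
276 285 289 [ 0.4538 -0.0306  0.0389] [ 0.45 -0.04] [ 0.469 -0.008]
275 285 290 [ 0.4521 -0.0345  0.0442] [ 0.451 -0.044] [ 0.469 -0.007]
274 285 290 [ 0.4519 -0.0356  0.0478] [ 0.449 -0.041] [ 0.454 -0.029]
273 284 291 [ 0.4512 -0.0359  0.0507] [ 0.45  -0.045] [ 0.454 -0.025]
272 284 293 [ 0.4521 -0.0387  0.0541] [ 0.45  -0.047] [ 0.458 -0.024]
271 283 294 [ 0.4512 -0.0394  0.0565] [ 0.449 -0.048] [ 0.464 -0.021]
270 283 294 [ 0.4521 -0.0393  0.0582] [ 0.451 -0.047] [ 0.463 -0.02 ]
269 284 294 [ 0.4519 -0.0419  0.0616] [ 0.448 -0.047] [ 0.463 -0.028]
268 284 294 [ 0.4528 -0.04    0.063 ] [ 0.449 -0.046] [ 0.464 -0.027]
side 87
293 335 335 [ 0.4589 -0.0529  0.0138] [ 0.459 -0.053] [ 0.459 -0.053]
288 328 328 [ 0.4587 -0.034   0.0294] [ 0.459 -0.034] [ 0.459 -0.034]
287 325 330 [ 0.4524 -0.034   0.0395] [ 0.447 -0.039] [ 0.471 -0.024]
286 323 331 [ 0.4511 -0.0332  0.0449] [ 0.448 -0.043] [ 0.466 -0.019]
285 323 331 [ 0.4508 -0.0334  0.0497] [ 0.446 -0.043] [ 0.467 -0.019]
284 323 331 [ 0.4495 -0.0332  0.0544] [ 0.447 -0.043] [ 0.466 -0.019]
283 323 331 [ 0.4507 -0.0328  0.0572] [ 0.446 -0.043] [ 0.473 -0.018]
282 323 331 [ 0.4516 -0.032   0.0598] [ 0.448 -0.043] [ 0.483 -0.016]
281 324 331 [ 0.4508 -0.0335  0.0626] [ 0.449 -0.042] [ 0.458 -0.025]
```

By depth, the closed fingers' real lower end is at z≈0.038, about 20 mm above the reported TCP, so they passed over the 34 mm lugs. The radius of 0.163 was right. I'll go back to the start hollow and lower to TCP z≈0.003.

Run:
```python
from h import *
arc([179,184,190,197,204,211,218,225,232,239,246,253,258.5],R=.167)
```

```text
[ 0.4591 -0.0331  0.018   0.1579] phi 179.06034522420038 r 0.1540718918915039 yaw 9.046948123820943 F [-0.72627897  0.29838653 -0.4267372 ]
179 [-0.0127, -0.0024, -0.0, 0.0047]
184 [-0.0146, 0.012, -0.0, -0.4953]
190 [-0.0152, 0.0295, -0.0, -1.0953]
197 [-0.0137, 0.0498, -0.0, -1.7953]
204 [-0.0096, 0.0698, -0.0, -2.4953]
211 [-0.0032, 0.0892, -0.0, -3.1953]
218 [0.0056, 0.1076, -0.0, -3.8953]
225 [0.0166, 0.1248, -0.0, -4.5953]
232 [0.0295, 0.1405, -0.0, -5.2953]
239 [0.0443, 0.1546, -0.0, -5.9953]
246 [0.0607, 0.1667, -0.0, -6.6953]
253 [0.0784, 0.1768, -0.0, -7.3953]
258.5 [0.0931, 0.1831, -0.0, -7.9453]
```

{"op": "carry_out", "data": {"steps": [[[-0.0127,-0.0024,-0.01],0,1],[[-0.015,0.0295,-0.01],-1.0,1],[[-0.0137,0.0498,-0.01],-1.8,1],[[-0.0096,0.0698,-0.01],-2.5,1],[[-0.0032,0.0892,-0.01],-3.2,1],[[0.0056,0.1076,-0.01],-3.9,1],[[0.0166,0.1248,-0.01],-4.6,1],[[0.0295,0.1405,-0.01],-5.3,1],[[0.0443,0.1546,-0.01],-6.0,1],[[0.0607,0.1667,-0.01],-6.7,1]]}}

```text
time: 11.75
tool_pos: [0.5456, -0.189, 0.0278]
ee_rot: [-3.141, 0.0, 1.33]
wrist_force: [0.8, 0.4, -0.2]
width: 0.0
finger_force: 0.0
```

Run:
```python
from h import *
arc([253,258.5],R=.167);arc([258.5],R=.163)
```

```text
[ 0.5456 -0.189   0.0278  1.3304] phi 246.2151930694261 r 0.16766974771510748 yaw 76.2237088317686 F [ 0.78275233  0.44458461 -0.18362146]
253 [-0.0016, 0.0197, 0.0098, -0.6776]
258.5 [-0.0018, 0.0358, 0.0098, -1.2276]
[ 0.5456 -0.189   0.0278  1.3304] phi 246.2151930694261 r 0.16766974771510748 yaw 76.2237088317686 F [ 0.78275233  0.44458461 -0.18362146]
258.5 [0.0022, 0.0356, 0.0098, -1.2276]
```

{"op": "carry_out", "data": {"steps": [[[-0.0016,0.0197,0],-0.68,1],[[0.0015,0.0356,0],-1.23,1],[[0.0015,0.0356,0],-1.23,1],[[0.0015,0.0356,0.01],-1.23,1],[[0.0015,0.0356,0.016],-1.23,1],[[0.0015,0.0356,0.021],-1.23,1],[[0.0015,0.0356,0.025],-1.23,1],[[0.0015,0.0356,0.025],-1.23,1]]}}

```text
time: 12.75
tool_pos: [0.5798, -0.1951, 0.0025]
ee_rot: [-3.141, -0.0, 1.541]
wrist_force: [-0.3, -0.2, 0.4]
width: 0.0007
finger_force: 0.0
```

```bash
sed -i 's/,\.018,np/,.003,np/' h.py
python3 - <<'E'
from h import *
arc([257,255.5,254,252.5,251,249.5,248,246,244,242])
E
```

```text
[ 0.5798 -0.1951  0.0025  1.5412] phi 258.1749071503932 r 0.16298689617232293 yaw 88.30350855129427 F [-0.31568931 -0.20374285  0.37373128]
257 [0.0006, -0.0033, -0.0005, 0.1304]
255.5 [0.0015, -0.0075, -0.0005, 0.2804]
254 [0.0025, -0.0116, -0.0005, 0.4304]
252.5 [0.0036, -0.0157, -0.0005, 0.5804]
251 [0.0048, -0.0198, -0.0005, 0.7304]
249.5 [0.0061, -0.0239, -0.0005, 0.8804]
248 [0.0076, -0.0279, -0.0005, 1.0304]
246 [0.0096, -0.0332, -0.0005, 1.2304]
244 [0.0119, -0.0384, -0.0005, 1.4304]
242 [0.0143, -0.0436, -0.0005, 1.6304]
```

{"op": "carry_out", "data": {"steps": [[[0.0006,-0.0033,0],0.13,1],[[0.0015,-0.0075,0],0.28,1],[[0.0025,-0.0116,0],0.43,1],[[0.0036,-0.0157,0],0.58,1],[[0.0048,-0.0198,0],0.73,1],[[0.0061,-0.0239,0],0.88,1],[[0.0076,-0.0279,0],1.03,1],[[0.0096,-0.0332,0],1.23,1],[[0.0119,-0.0384,0],1.43,1],[[0.0143,-0.0436,0],1.63,1]]}}

```text
time: 14.0
tool_pos: [0.5365, -0.1796, 0.0029]
ee_rot: [-3.141, 0.0, 1.254]
wrist_force: [0.1, 0.1, 0.2]
width: 0.0007
finger_force: 0.4
```

Run:
```python
from h import *
mill();arc([240,237.5,235,232.5,230,227.5,225,222.5,220,217.5])
```

```text
scene hidden 9
side 201 [ 0.63971581 -0.10170398] 0.07122376193052352 ang -68.14315199180582
[ 0.5361 -0.1791  0.0028  1.2561] phi 241.7675457175928 r 0.16290685690364468 yaw 71.96741932816019 F [-0.60955584  0.32666072  0.43952222]
240 [0.0009, -0.005, -0.0002, 0.1967]
237.5 [0.0025, -0.0119, -0.0002, 0.4467]
235 [0.0044, -0.0187, -0.0002, 0.6967]
232.5 [0.0067, -0.0255, -0.0002, 0.9467]
230 [0.0092, -0.0321, -0.0002, 1.1967]
227.5 [0.012, -0.0387, -0.0002, 1.4467]
225 [0.0151, -0.0451, -0.0002, 1.6967]
222.5 [0.0184, -0.0513, -0.0002, 1.9467]
220 [0.0221, -0.0575, -0.0002, 2.1967]
217.5 [0.0259, -0.0634, -0.0002, 2.4467]
```

It is turning now, with the mill at about -67°. Continuing.

{"op": "carry_out", "data": {"steps": [[[0.0009,-0.005,0],0.2,1],[[0.0025,-0.0119,0],0.45,1],[[0.0044,-0.0187,0],0.7,1],[[0.0067,-0.0255,0],0.95,1],[[0.0092,-0.0321,0],1.2,1],[[0.012,-0.0387,0],1.45,1],[[0.0151,-0.0451,0],1.7,1],[[0.0184,-0.0513,0],1.95,1],[[0.0221,-0.0575,0],2.2,1],[[0.0259,-0.0634,0],2.45,1]]}}

```text
time: 15.35
tool_pos: [0.4842, -0.1354, 0.0029]
ee_rot: [-3.141, 0.0, 0.827]
wrist_force: [-0.0, -1.7, 0.3]
width: 0.0007
finger_force: 0.4
```

Run:
```python
from h import *
mill();arc([215.5,213,210.5,208,205.5,203,200.5,198,195.5,193])
```

```text
scene 424 [ 0.6119965  -0.10346176] 0.0678724276793734 ang -91.01600982580673
side hidden 7
[ 0.484  -0.1348  0.0028  0.8288] phi 217.50903127748873 r 0.16292867838420538 yaw 47.487197263163786 F [ 0.17270936 -0.40010155 -0.02535677]
215.5 [0.001, -0.0056, -0.0002, 0.1987]
213 [0.0026, -0.0125, -0.0002, 0.4487]
210.5 [0.0046, -0.0194, -0.0002, 0.6987]
208 [0.0068, -0.0261, -0.0002, 0.9487]
205.5 [0.0093, -0.0328, -0.0002, 1.1987]
203 [0.0121, -0.0393, -0.0002, 1.4487]
200.5 [0.0152, -0.0457, -0.0002, 1.6987]
198 [0.0186, -0.052, -0.0002, 1.9487]
195.5 [0.0222, -0.0581, -0.0002, 2.1987]
193 [0.0261, -0.0641, -0.0002, 2.4487]
```

{"op": "carry_out", "data": {"steps": [[[0.001,-0.0056,0],0.2,1],[[0.0026,-0.0125,0],0.45,1],[[0.0046,-0.0194,0],0.7,1],[[0.0068,-0.0261,0],0.95,1],[[0.0093,-0.0328,0],1.2,1],[[0.0121,-0.0393,0],1.45,1],[[0.0152,-0.0457,0],1.7,1],[[0.0186,-0.052,0],1.95,1],[[0.0222,-0.0581,0],2.2,1],[[0.0261,-0.0641,0],2.45,1]]}}

```text
time: 16.7
tool_pos: [0.4547, -0.0731, 0.003]
ee_rot: [3.141, 0.001, 0.4]
wrist_force: [-0.7, -0.9, 0.9]
width: 0.0007
finger_force: 0.5
```

Run:
```python
from h import *
s=mill();arc([191,188.5,186,183.5,181,178.5,176,173.5,171,168.5])
```

```text
scene 571 [ 0.58579186 -0.10013837] 0.07011709831497237 ang -113.00995057844595
side 209 [ 0.58518702 -0.10609062] 0.07585284632518957 ang -111.67288148981258
[ 0.4548 -0.0725  0.0029  0.4024] phi 193.10224378287228 r 0.16265985327087132 yaw 23.0538589233447 F [-0.57875576 -0.6658479  -0.00696055]
191 [0.0008, -0.0059, -0.0001, 0.2054]
188.5 [0.0024, -0.0128, -0.0001, 0.4554]
186 [0.0044, -0.0197, -0.0001, 0.7054]
183.5 [0.0066, -0.0264, -0.0001, 0.9554]
181 [0.0091, -0.0331, -0.0001, 1.2054]
178.5 [0.012, -0.0396, -0.0001, 1.4554]
176 [0.015, -0.046, -0.0001, 1.7054]
173.5 [0.0184, -0.0523, -0.0001, 1.9554]
171 [0.0221, -0.0584, -0.0001, 2.2054]
168.5 [0.026, -0.0643, -0.0001, 2.4554]
```

{"op": "carry_out", "data": {"steps": [[[0.0008,-0.0059,0],0.2,1],[[0.0024,-0.0128,0],0.45,1],[[0.0044,-0.0197,0],0.7,1],[[0.0066,-0.0264,0],0.95,1],[[0.0091,-0.0331,0],1.2,1],[[0.012,-0.0396,0],1.45,1],[[0.015,-0.046,0],1.7,1],[[0.0184,-0.0523,0],1.95,1],[[0.0221,-0.0584,0],2.2,1],[[0.026,-0.0643,0],2.45,1]]}}

```text
time: 18.05
tool_pos: [0.4534, -0.0037, 0.0028]
ee_rot: [3.141, 0.001, -0.027]
wrist_force: [-0.3, -0.0, 0.3]
width: 0.0005
finger_force: 0.6
```

Run:
```python
from h import *
s=mill();print(robot.get_obs()['joint_positions']);arc([166.5,164,161.5,159,156.5,154,151.5,149,146.5,144])
s=robot.snapshot('scene');cv2.imwrite('pics/s6c.png',cv2.resize(s['image'][150:330,200:450,::-1],None,fx=3,fy=3))
```

```text
scene 621 [ 0.56059206 -0.0810388 ] 0.06951460028060871 ang -139.18200162124464
side 424 [ 0.56127282 -0.07932072] 0.06788176019653831 ang -139.9038883199422
[-1.32554510e-01 -1.40687315e-02  1.84644869e+00  4.26710448e-04
  1.30939222e+00  1.46268847e+00]
[ 0.4539 -0.0033  0.0029 -0.0246] phi 168.52559906112722 r 0.16252618911208488 yaw -1.4070087692671889 F [-0.49269215 -0.13449187  0.93074873]
166.5 [0.0006, -0.0057, -0.0001, 0.2093]
164 [0.0023, -0.0127, -0.0001, 0.4593]
161.5 [0.0042, -0.0195, -0.0001, 0.7093]
159 [0.0065, -0.0262, -0.0001, 0.9593]
156.5 [0.009, -0.0329, -0.0001, 1.2093]
154 [0.0118, -0.0394, -0.0001, 1.4593]
151.5 [0.0149, -0.0458, -0.0001, 1.7093]
149 [0.0183, -0.0521, -0.0001, 1.9593]
146.5 [0.0219, -0.0582, -0.0001, 2.2093]
144 [0.0258, -0.0641, -0.0001, 2.4593]
```

View pics/s6c.png

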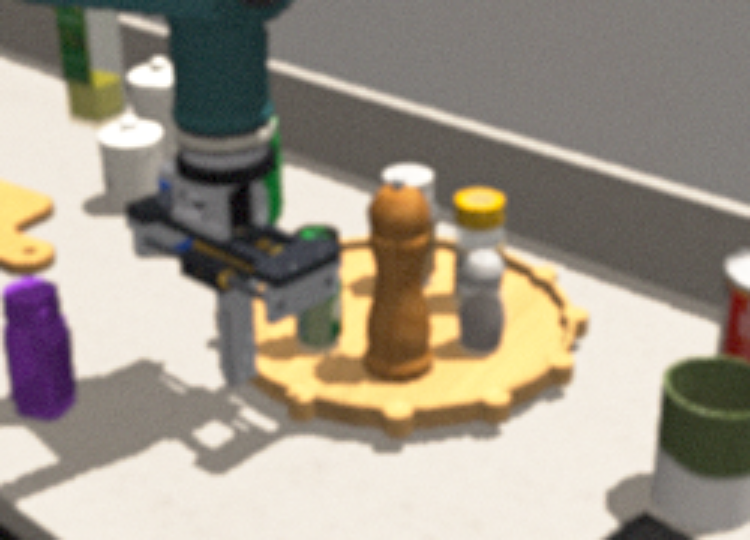

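The crop shows the mill at (400,280), upright and coming round to the front. Nothing has shifted, and the finger at (240,340) is pushing in the hollow. I'll check the blue and green lookalikes' positions before the last 40°.

Run:
```python
from h import *
s=dict(np.load('scene0.npz'))
for n,u,v in(('blue',260,231),('green',286,220),('canister',243,217),('purple',214,285)): print(n,ray(s,u,v,0).round(3))
```

```text
blue [0.614 0.259 0.   ]
green [0.72  0.256 0.   ]
canister [0.643 0.377 0.   ]
purple [0.348 0.119 0.   ]
```

{"op": "carry_out", "data": {"steps": [[[0.0006,-0.0057,0],0.2,1],[[0.0023,-0.0127,0],0.45,1],[[0.0042,-0.0195,0],0.7,1],[[0.0065,-0.0262,0],0.95,1],[[0.009,-0.0329,0],1.2,1],[[0.0118,-0.0394,0],1.45,1],[[0.0149,-0.0458,0],1.7,1],[[0.0183,-0.0521,0],1.95,1],[[0.0219,-0.0582,0],2.2,1],[[0.0219,-0.0582,0],2.2,1]]}}

```text
time: 19.45
tool_pos: [0.4775, 0.054, 0.003]
ee_rot: [-3.141, -0.0, -0.408]
wrist_force: [0.8, 0.2, -0.9]
width: 0.0009
finger_force: 0.0
```

Run:
```python
from h import *
s=mill();print(robot.get_obs()['joint_positions']);arc([144.5,142.5,140.5,138.5,136.5,134.5,132.5,130.5,128.5])
```

```text
scene 619 [ 0.54768353 -0.05753756] 0.06909171185340451 ang -161.4873729586043
side 478 [ 0.54972973 -0.05539618] 0.06648581330300957 ang -162.67746087808473
[-6.04089459e-03  4.44377525e-02  1.78691782e+00 -1.44923784e-05
  1.31010787e+00  1.97374589e+00]
[ 0.4773  0.0537  0.003  -0.409 ] phi 146.68458304219726 r 0.16260856524083933 yaw -23.433213495815348 F [0.00646529 0.83776915 0.35048526]
144.5 [0.0008, -0.0062, -0.0, 0.2067]
142.5 [0.0021, -0.0117, -0.0, 0.4067]
140.5 [0.0036, -0.0172, -0.0, 0.6067]
138.5 [0.0052, -0.0226, -0.0, 0.8067]
136.5 [0.0071, -0.028, -0.0, 1.0067]
134.5 [0.0091, -0.0333, -0.0, 1.2067]
132.5 [0.0114, -0.0386, -0.0, 1.4067]
130.5 [0.0138, -0.0437, -0.0, 1.6067]
128.5 [0.0164, -0.0488, -0.0, 1.8067]
```

{"op": "carry_out", "data": {"steps": [[[0.0008,-0.0062,0],0.2,1],[[0.0021,-0.0117,0],0.4,1],[[0.0036,-0.0172,0],0.6,1],[[0.0052,-0.0226,0],0.8,1],[[0.0071,-0.028,0],1.0,1],[[0.0091,-0.0333,0],1.2,1],[[0.0114,-0.0386,0],1.4,1],[[0.0114,-0.0386,0],1.4,1]]}}

```text
time: 20.55
tool_pos: [0.5032, 0.0847, 0.003]
ee_rot: [-3.141, -0.0, -0.653]
wrist_force: [0.4, -0.3, 0.0]
width: 0.0007
finger_force: 0.0
```

Run:
```python
from h import *
from scipy.optimize import least_squares
s=mill();print(robot.get_obs()['joint_positions']);arc([131.5,130.5,129.5,128.5,127.5,126.5])
# recheck centre per camera
for n in('scene','side'):
    s=robot.snapshot(n);w=cloud(s);hsv=cv2.cvtColor(s['image'],cv2.COLOR_RGB2HSV);H,S=hsv[...,0].astype(int),hsv[...,1]
    m=(H>8)&(H<28)&(S>90)&(w[...,2]>.031)&(w[...,2]<.037)&(abs(np.hypot(w[...,0]-C[0],w[...,1]-C[1])-.146)<.015)
    p=w[m][:,:2];f=least_squares(lambda c:np.hypot(*(p-c).T)-.1465,C,loss='soft_l1',f_scale=.003);print(n,m.sum(),f.x)
```

```text
scene 614 [ 0.54425471 -0.04038273] 0.0691109772132074 ang -176.03174910685195
side 480 [ 0.54624502 -0.03910834] 0.06704683528246842 ang -177.0005347630911
[5.54398991e-02 1.09023253e-01 1.71750608e+00 4.92867457e-06
 1.31503595e+00 2.27985311e+00]
[ 0.503   0.0846  0.0029 -0.6536] phi 132.50774996577638 r 0.16305925909308466 yaw -37.44956053795703 F [-0.44997548  0.59015794 -0.37277713]
131.5 [0.0006, -0.0028, -0.0001, 0.105]
130.5 [0.0012, -0.0056, -0.0001, 0.205]
129.5 [0.0018, -0.0084, -0.0001, 0.305]
128.5 [0.0024, -0.0111, -0.0001, 0.405]
127.5 [0.0032, -0.0139, -0.0001, 0.505]
126.5 [0.0039, -0.0166, -0.0001, 0.605]
scene 712 [ 0.61256865 -0.03693391]
side 342 [ 0.6114232  -0.03532691]
```

{"op": "carry_out", "data": {"steps": [[[0.0006,-0.0028,0],0.1,1],[[0.0012,-0.0056,0],0.2,1],[[0.0019,-0.0088,0],0.32,1],[[0.0019,-0.0088,0],0.32,1],[[0.0005,-0.003,0],0.1,1],[[-0.003,0,0],0,1],[[-0.006,0,0],0,1],[[-0.006,0,-0.03],0,1],[[-0.006,0,-0.08],0,1],[[-0.006,0,-0.13],0,1]]}}

```text
time: 22.0
tool_pos: [0.4979, 0.0887, 0.1341]
ee_rot: [3.141, 0.0, -0.655]
wrist_force: [0.4, -0.6, 0.0]
width: 0.0008
finger_force: 0.0
```

{"op": "carry_out", "data": {"steps": [[[0,0,-0.05],0,1],[[0,0,-0.1],0,1],[[0,0,-0.16],0,1],[[0,0,-0.16],0,1],[[-0.04,-0.04,-0.16],0,1],[[-0.07,-0.07,-0.16],0,1],[[-0.07,-0.1,-0.16],0,1],[[-0.07,-0.1,-0.16],0,1]]}}

```text
time: 23.0
tool_pos: [0.5033, 0.2117, 0.2905]
ee_rot: [3.138, 0.002, -0.652]
wrist_force: [0.2, 0.2, -0.7]
width: 0.0004
finger_force: 0.0
```

Run:
```python
from h import *
s=mill();arc([]);s=robot.snapshot('side');cv2.imwrite('pics/s7.png',s['image'][:,:,::-1])
s=robot.snapshot('wrist');print(0)
```

```text
scene 617 [ 0.54428262 -0.03732077] 0.06893885851336869 ang -178.5697063148218
side 483 [ 0.54628022 -0.03466821] 0.06692626864774368 ang 179.20227013349412
[ 0.5031  0.2101  0.2917 -0.6544] phi 114.1414070298702 r 0.2692260352872081 yaw -37.49649361487121 F [-0.57079546  0.15024002  0.7991287 ]
0
```

View pics/s7.png

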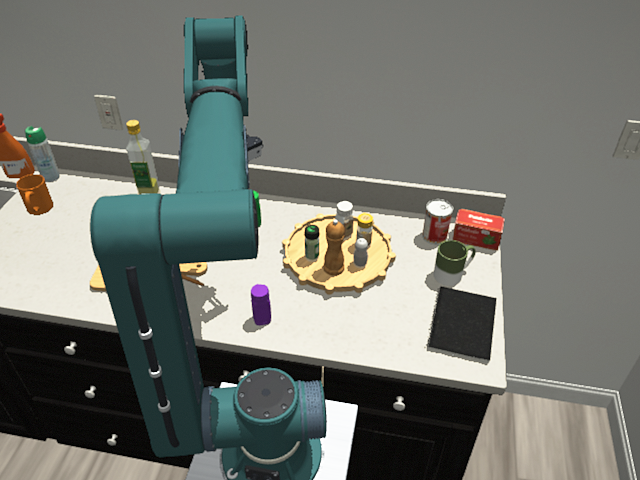

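The pepper mill at (335,248) stands squarely at the front of the tray, within about 1.5° by both cameras. Everything is upright, the mug at (452,258) is where it was, and the arm is clear.

```bash
python3 -c "
from bench import robot
print(robot.close_job())"
```

```text
the job is handed in; nothing more can be done
None
```

The pepper mill now stands at the front of the turntable, within about 1.5° of straight ahead by both cameras; the tray is at rest, the arm is clear, and the job was handed in at about 23 s of the 58 s allowed.

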